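# Empty a pump casting and hold it in the fence corner of a drilling jig

### The arm

A 6-joint arm with a two-finger parallel gripper is mounted at the origin on the work surface. World frame = base frame: x ahead of the robot, y to its left, z up, the work surface at z = 0. Lengths are in m, angles in rad, forces in N, time in s.
With the tool pointing down it reaches from about 0.275 to 0.75 m from the base axis. Payload 10.2 kg.
Tool frame: the origin (TCP) lies at the very end of the fingers, on their centre line; the grasp point (between the pads) lies 19 mm behind it; z points along the fingers, y is the line along which they close (so a half turn about z gives the same grasp; the last joint's range is limited). The gripper opens to 85 mm and grips with 20 to 120 N. Pads are 22 mm wide; open, the fingers measure 114 mm over their backs; the gripper's body (76 mm by 85 mm) begins 54 mm behind the grasp point. The pads swing forward as they close: fully open they stand 13 mm farther back than shut.
Start: joints at [0.982, 0.313, 1.498, -0, 1.331, -0.223], TCP at [0.188, 0.49, 0.231] pointing down, gripper open.
Joint ranges: [-2.94, 2.94], [-0.97, 2.17], [0.19, 2.56], [-1.23, 4.37], [0.02, 3.11], [-2.88, 2.88]. Speed limits (rad/s): [2.39, 2.39, 3.01, 3.14, 3.14, 3.14].

### API

Orientations are given as a 3x3 rotation matrix whose columns are the frame's x, y, z axes.
In Python, from rig import arm gives the robot as it stands.
- The arm moves only by the tool arm_command, never from a script. Its argument "steps" is a list of rows, each an object of numbers: "jaw": the finger opening in m, from 0 to 0.0854; "dx", "dy", "dz": the shift along the tool's x, y, z in m; "ax", "ay", "az": the turn, a rotation vector about the tool's x, y, z in rad. In form: [{"jaw": .., "dx": .., "dy": .., "dz": .., "ax": .., "ay": .., "az": ..}, ...]. A call has 1 to 12 rows; each row shifts and turns the commanded pose from where the row before left it, along the tool's axes as they then stand; what a row does not reach is not made up. A row lasts 1/8 s, in which the tool goes at most 62.5 mm and 10.7 degrees, less where a joint would pass 70% of its speed; a pose out of reach is approached as far as the arm can. A call with a gripper value outside its range is refused whole. The fingers move at their own pace and stop on an object; the grip force is fixed at half the most. Time passes only in rows, so rows that do not move let the fingers close. It gives the time, the measured TCP pose, the force, the opening and the grip force at its end, in the units of the state.
- arm.state(): the state, without advancing time (a new reading comes with each control period).
- arm.get_image(name): name is "scene" or "top" or "wrist"; returns a dict with "color" (420x560x3 uint8, blue, green, red), "z_map" (420x560 float32, m along the optical axis (not along the pixel's ray), 0 where there is no reading), "intrinsics" (3x3 intrinsics, pixels), "pose" (4x4, takes a point from camera to world coordinates). Camera axes: x right, y up, looking along -z (the intrinsics and any distortion apply to the point x, -y, -z); pixel columns grow to the right and rows downward; lengths in m; the calibration is good to about 2 mm. The wrist camera is an equidistant fisheye: a pixel r from the principal point sees the ray r / f radians off the axis. A picture is of the moment at which its call begins.
- arm.close_job(): hands the job in; it is judged then, once.
The state is a dict: "time_s": time; "q": joint angles; "dq": joint speeds; "joint_efforts": joint torques, N m; "tool_pos": TCP position; "tcp_rot": TCP orientation; "force": force on the tool from outside, world axes, zero at the start; "ft_torque": the same for the moment, N m; "opening": finger opening in m; "gripper_force": force on a finger pad.
Only numpy, scipy, OpenCV 4.12 (cv2) and the standard library are available. Lean on these libraries where they do the work, as an engineer would, in place of code of your own. Each camera call takes 0.05 s, during which the arm holds its last target. There are 200 camera calls.

### The job

Tip the three loose nuts out of the red square casting shell into the empty blue bin, then stand the shell upright on the aluminium jig bed, a little clear of the yellow fence with one side facing it squarely, and let go of it. Then push it diagonally, so that it is pressed flush against the fence and down on the bed at the same time, firmly (about 10 to 20 N each way) but without ramming it, and finish while still holding it pressed there. Leave the other things on the bench alone.

Things in the scene. Friction and masses are not known exactly. Their poses are not given: they have to be found in the camera images.
- casting: Red square casting shell, open at the top, about 0.5 kg (+-25 %), balance point 30 mm up. Outside 64 x 64 mm, upright flat sides, 60 mm tall. Inside a bare square funnel, 58 mm wide at the mouth narrowing evenly to 34 mm at its floor, 22 mm above the underside. Origin: centre of the underside; z out through the mouth, x and y square to the sides (all alike). Starts upright between bin and jig, nuts inside.
- mouth (a point): Centre of the casting's mouth, 60 mm above its underside.
- nut1: Brass-coloured oily hex nut 1: 19 mm across flats, 10 mm thick, 18 g; origin: centre of its underside. The three start stacked in the casting. Slippery (friction about 0.25, slides on a 15 degree slope), so it runs out over the casting's tapered (17 degree) inside wall when the casting is tipped past about 95 degrees.
- nut2: Brass-coloured oily hex nut 2: 19 mm across flats, 10 mm thick, 18 g; origin: centre of its underside. The three start stacked in the casting. Slippery (friction about 0.25, slides on a 15 degree slope), so it runs out over the casting's tapered (17 degree) inside wall when the casting is tipped past about 95 degrees.
- nut3: Brass-coloured oily hex nut 3: 19 mm across flats, 10 mm thick, 18 g; origin: centre of its underside. The three start stacked in the casting. Slippery (friction about 0.25, slides on a 15 degree slope), so it runs out over the casting's tapered (17 degree) inside wall when the casting is tipped past about 95 degrees.
- bin: Empty blue open bin, fixed, 200 (x) x 180 (y) x 65 mm tall, walls and floor 5 mm. Origin: centre of the underside. It stands on one side of the casting, the jig on the other; which is which changes. Turned up to 0.3 rad. (The blue crate with parts in it at the bench's right edge is another thing.)
- bed: Bed of the drilling jig: aluminium plate 200 x 200 x 18 mm with three thin dark grooves, fixed to the bench, oiled (friction about 0.25). Origin: centre of the underside, so its top is 18 mm above it; +x points towards the fence. Turned by up to 0.3 rad.
- fence: Yellow upright bar, rigid, screwed to the bed: 20 (x) x 180 (y) x 50 mm tall. Origin: centre of its underside, on the bed's top; axes parallel to the bed's. Its working face is the -x face (10 mm from the origin), which looks to the robot's side. It sits 55 to 80 mm from the bed's middle. The casting pressed flush has its centre 42 mm from the fence's origin.
- spanner: Bystander: steel spanner, 190 mm long, lying beyond the work area; origin near its middle.
- grease_tin: Bystander: upright tin with a yellow band, 70 mm diameter, 90 mm tall; origin under its centre.
- bearing: Bystander: steel bearing ring, 72 mm outside, 18 mm tall; origin under its centre.
- impeller: Bystander: copper-coloured pump impeller, 124 mm disc with hub, 34 mm tall; origin under its centre.
- coupling: Bystander: brass hose coupling, 68 mm diameter, 70 mm tall; origin under its centre.
- screwdriver: Bystander: screwdriver, 200 mm long, lying flat; origin near its middle.
Mind the look-alikes: they are no part of the job. What is meant by the casting is not turquoise, and is the smaller of those in its own colour.

How it is judged:
On the way, in this order (a step that is already met when the one before it is completed fails the run):
1. the casting is tipped well over (by more than 65 degrees) (angle between casting's own z axis and vertical above 1.134 rad), for 0.02 s.
2. all three nuts lie in the blue bin (x of nut1 in the frame of bin between -0.1 and 0.1 m and y of nut1 in the frame of bin between -0.09 and 0.09 m and z of nut1 in the frame of bin between -0.005 and 0.06 m and x of nut2 in the frame of bin between -0.1 and 0.1 m and y of nut2 in the frame of bin between -0.09 and 0.09 m and z of nut2 in the frame of bin between -0.005 and 0.06 m and x of nut3 in the frame of bin between -0.1 and 0.1 m and y of nut3 in the frame of bin between -0.09 and 0.09 m and z of nut3 in the frame of bin between -0.005 and 0.06 m), for 0.1 s.
3. the casting stands upright on the bed, at least 4 mm clear of the fence, let go (angle between casting's own z axis and vertical below 0.06 rad and z of casting in the frame of bed between 0.014 and 0.022 m and x of casting in the frame of bed between -0.08 and 0.08 m and y of casting in the frame of bed between -0.075 and 0.075 m and x of casting in the frame of fence below -0.046 m and contact force between casting and the fingers below 0.2 N and contact force between casting and the arm below 0.2 N and contact force between casting and bed above 2 N and linear speed of casting below 0.02 m/s), for 0.2 s.
At the end, for the whole second after the job is handed in: The nuts lie in the blue bin; the casting stands upright on the bed, within 75 mm of its middle along the fence, flush with the fence (0.06 rad, 4 mm), pressed on the fence with 5 to 60 N and on the bed with 12 to 60 N (more than its weight), at rest, while the robot keeps pushing (all of step 2 and angle between casting's own z axis and vertical below 0.06 rad and z of casting in the frame of bed between 0.014 and 0.022 m and x of casting in the frame of bed between -0.08 and 0.08 m and y of casting in the frame of bed between -0.075 and 0.075 m and (angle between the x axis of casting and the x axis of fence, either way round below 0.06 rad or angle between the y axis of casting and the x axis of fence, either way round below 0.06 rad) and x of casting in the frame of fence above -0.046 m and contact force between casting and fence between 5 and 60 N and contact force between casting and bed between 12 and 60 N and linear speed of casting below 0.01 m/s); the arm keeps its last pose, push and grip.
It fails at once if a bystander is moved by more than 30 mm (distance of any of spanner, grease_tin, bearing, impeller, coupling, screwdriver from where it was at the start of the episode above 0.03 m).
It fails at once if the casting is rammed against fence or bed (over 120 N) (contact force between casting and fence above 120 N or contact force between casting and bed above 120 N).
It also fails if it takes over 64 s, if anything falls off the work surface, if the arm or the gripper's body presses on something with over 40 N, if the wrist force passes 120 N, or if a joint passes its speed limit or range.

## Working session

There is one attempt and no reset: what is moved stays moved. The work goes in short steps, Python scripts to look and compute and a tool call to move; the robot and the scene stay as the last step left them, time stands still between calls to the robot, and variables do not carry over. Pictures are saved under pics/ and viewed, at most 12 in all, crops included, and the job is handed in when it is done.

Besides the shell and the picture viewer there is one more tool, called after "Call:" as name(argument=value, ...) on one line, values as JSON. arm_command: Moves the arm, as the interface text tells. Its arguments: {"type":"object","properties":{"steps":{"type":"array","items":{"type":"object","properties":{"jaw":{"type":"number"},"dx":{"type":"number"},"dy":{"type":"number"},"dz":{"type":"number"},"ax":{"type":"number"},"ay":{"type":"number"},"az":{"type":"number"}}}}},"required":["steps"]}

```bash
ls; mkdir -p pics
cat > h.py <<'E'
import numpy as np,cv2
from rig import arm
def pts(im):
    # world point per pixel from z_map (pinhole cameras)
    K=np.array(im["intrinsics"]);z=im["z_map"];T=np.array(im["pose"])
    v,u=np.mgrid[:z.shape[0],:z.shape[1]]
    c=np.stack([(u-K[0,2])/K[0,0]*z,-(v-K[1,2])/K[1,1]*z,-z],-1)
    return c@T[:3,:3].T+T[:3,3]
E
python3 - <<'E'
from h import *
for n in("top","scene"):
    im=arm.get_image(n);cv2.imwrite(f"pics/{n}0.png",im["color"]);print(np.round(im["pose"],3),im["intrinsics"])
    np.savez(f"{n}0.npz",**im)
print(arm.state())
E
```

```text
pics
[[-0.012  0.996 -0.091  0.386]
 [-1.    -0.012 -0.002 -0.068]
 [-0.003  0.091  0.996  1.62 ]
 [ 0.     0.     0.     1.   ]] [[491.96004883   0.         283.04308486]
 [  0.         491.96004883 215.56027118]
 [  0.           0.           1.        ]]
[[ 0.345 -0.751  0.563  1.223]
 [ 0.938  0.285 -0.195 -0.3  ]
 [-0.014  0.595  0.803  1.065]
 [ 0.     0.     0.     1.   ]] [[424.29495159   0.         276.2978134 ]
 [  0.         424.29495159 211.97506403]
 [  0.           0.           1.        ]]
{'time_s': 0.1, 'q': array([ 9.81609067e-01,  3.13412516e-01,  1.49832820e+00,  3.59749216e-06,
        1.33102118e+00, -2.23361667e-01]), 'dq': array([-4.03102402e-06, -2.30693090e-03, -2.84131314e-03, -9.60006592e-04,
       -7.83679134e-04, -3.16623416e-03]), 'joint_efforts': array([ 1.65368925e-03, -4.12900579e+01, -2.60141015e+01, -1.89347124e-04,
        3.04468354e-03,  5.98760380e-05]), 'tool_pos': array([0.18766845, 0.49007406, 0.23079525]), 'tcp_rot': array([[-9.33828356e-01,  3.57720807e-01, -6.52631614e-04],
       [ 3.57721306e-01,  9.33827889e-01, -9.70150399e-04],
       [ 2.62402619e-04, -1.13941419e-03, -9.99999316e-01]]), 'force': array([-0.73271005,  0.8001974 ,  0.49663048]), 'ft_torque': array([ 0.00895638, -0.0439484 ,  0.01634958]), 'gripper_force': 0.0, 'opening': 0.0856713284097911}
```

View pics/top0.png

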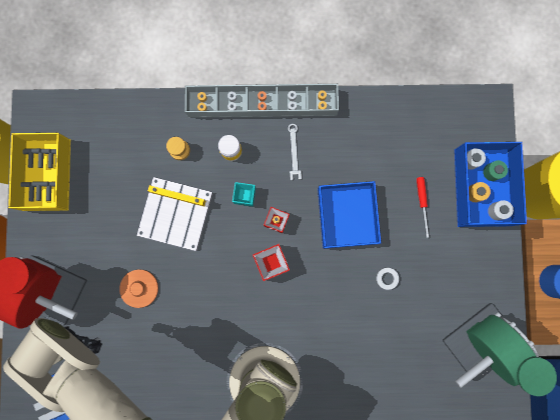

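View pics/scene0.png

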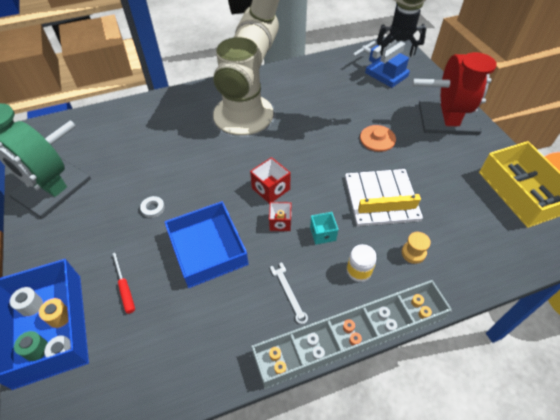

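Top view candidates are the turquoise cube (243,194), the small red shell with brass inside (277,220) and the larger red shell (270,262). By the description it is the small red one at (277,220). The bin is the empty one at (350,215), and the bed (176,213) has its fence at (177,195).

Run:
```python
from h import *
d=np.load("top0.npz");P=pts(d);c=d["color"];hsv=cv2.cvtColor(c,cv2.COLOR_BGR2HSV)
H,S,V=[hsv[...,i].astype(int) for i in range(3)]
def rect(m,name,zr):
    m=m&(P[...,2]>zr[0])&(P[...,2]<zr[1]); q=P[m]
    r=cv2.minAreaRect((q[:,:2]*1000).astype(np.float32))
    print(name,m.sum(),"c",np.round(r[0],1),"size",np.round(r[1],1),"ang",round(r[2],2),"z",np.round(np.percentile(q[:,2],[5,50,95]),4))
    b=cv2.boxPoints(r);print(np.round(b).tolist())
def win(u0,u1,v0,v1):
    m=np.zeros(H.shape,bool);m[v0:v1,u0:u1]=1;return m
rect(win(258,295,200,240),"casting rim",(.052,.07))
rect(win(240,300,236,290),"big",(.06,.12))
rect(win(310,390,175,255)&(H>100)&(H<130)&(S>120),"bin rim",(.055,.075))
rect(win(130,220,170,255)&(H>18)&(H<35)&(S>150),"fence",(.055,.08))
rect(win(130,220,170,255)&(S<60)&(V>120),"bed",(.01,.026))
for n,w in dict(turq=(228,262,178,210),tin=(214,245,130,165),coup=(163,193,133,162),imp=(115,165,265,312)).items():
    rect(win(*w),n,(.02,.15))
o=cv2.resize(c[170:290,210:310],None,fx=5,fy=5);cv2.imwrite("pics/crop1.png",o)
```

```text
casting rim 151 c [517.  -44.4] size [63.6 64.4] ang 68.22 z [0.0525 0.0579 0.0653]
[[475.0, -62.0], [535.0, -86.0], [559.0, -27.0], [499.0, -3.0]]
big 391 c [381.4 -26.8] size [89.1 89.2] ang 21.74 z [0.0625 0.0782 0.0875]
[[324.0, -2.0], [357.0, -85.0], [439.0, -52.0], [406.0, 31.0]]
bin rim 424 c [ 530.5 -277.8] size [200.9 181.5] ang 3.83 z [0.0567 0.0638 0.07  ]
[[424.0, -194.0], [436.0, -375.0], [637.0, -362.0], [625.0, -181.0]]
fence 320 c [597.4 275.1] size [180.9  19.4] ang 74.76 z [0.0611 0.0681 0.0736]
[[564.0, 190.0], [583.0, 185.0], [631.0, 360.0], [612.0, 365.0]]
bed 3049 c [543.6 290.1] size [201.4 200.2] ang 75.01 z [0.0125 0.0183 0.024 ]
[[421.0, 219.0], [614.0, 167.0], [666.0, 361.0], [473.0, 413.0]]
turq 408 c [602.1  60.1] size [65.1 66. ] ang 82.02 z [0.0215 0.0426 0.0623]
[[565.0, 32.0], [630.0, 23.0], [639.0, 88.0], [574.0, 97.0]]
tin 454 c [751.2 102.2] size [66.3 66.2] ang 86.69 z [0.0365 0.0879 0.0956]
[[716.0, 71.0], [782.0, 67.0], [786.0, 133.0], [720.0, 137.0]]
coup 343 c [756.3 273.9] size [63.  59.7] ang 65.68 z [0.0219 0.0683 0.0749]
[[716.0, 258.0], [771.0, 233.0], [796.0, 290.0], [742.0, 315.0]]
imp 281 c [300.2 406.1] size [97.6 96.6] ang 86.21 z [0.0204 0.0286 0.0387]
[[249.0, 361.0], [345.0, 354.0], [352.0, 452.0], [255.0, 458.0]]
```

View pics/crop1.png

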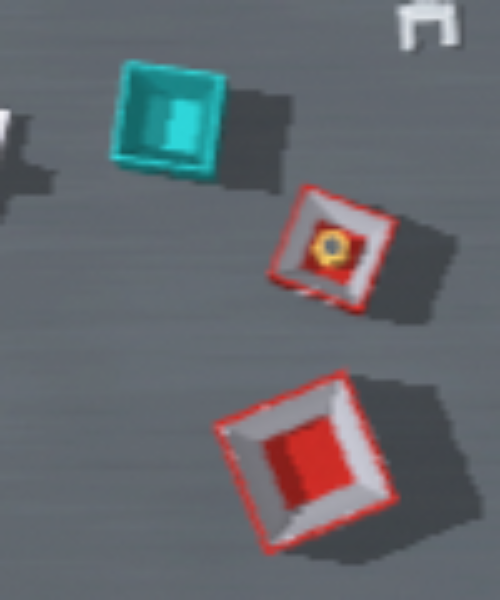

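The crop confirms it: the small red shell at crop (332,250) holds brass nuts, and the larger one at (305,460) is empty. Moving above it. The finger line is already almost parallel to its sides.

Call:
arm_command(steps=[{"dx": -0.0415, "dy": -0.0318, "jaw": 0.085}, {"dx": -0.0415, "dy": -0.0318}, {"dx": -0.0415, "dy": -0.0318}, {"dx": -0.0415, "dy": -0.0318}, {"dx": -0.0415, "dy": -0.0318}, {"dx": -0.0415, "dy": -0.0318}, {"dx": -0.0415, "dy": -0.0318}, {"dx": -0.0415, "dy": -0.0318}, {"dx": -0.0415, "dy": -0.0318}, {"dx": -0.0415, "dy": -0.0318}, {"dx": -0.0415, "dy": -0.0318, "az": 0.014}, {"dx": -0.0415, "dy": -0.0318}])

```text
validation failed for argument at $.st...
```

Call:
arm_command(steps=[{"jaw": 0.085, "dx": -0.0415, "dy": -0.0318, "dz": 0, "ax": 0, "ay": 0, "az": 0}, {"jaw": 0.085, "dx": -0.0415, "dy": -0.0318, "dz": 0, "ax": 0, "ay": 0, "az": 0}, {"jaw": 0.085, "dx": -0.0415, "dy": -0.0318, "dz": 0, "ax": 0, "ay": 0, "az": 0}, {"jaw": 0.085, "dx": -0.0415, "dy": -0.0318, "dz": 0, "ax": 0, "ay": 0, "az": 0}, {"jaw": 0.085, "dx": -0.0415, "dy": -0.0318, "dz": 0, "ax": 0, "ay": 0, "az": 0}, {"jaw": 0.085, "dx": -0.0415, "dy": -0.0318, "dz": 0, "ax": 0, "ay": 0, "az": 0}, {"jaw": 0.085, "dx": -0.0415, "dy": -0.0318, "dz": 0, "ax": 0, "ay": 0, "az": 0}, {"jaw": 0.085, "dx": -0.0415, "dy": -0.0318, "dz": 0, "ax": 0, "ay": 0, "az": 0}, {"jaw": 0.085, "dx": -0.0415, "dy": -0.0318, "dz": 0, "ax": 0, "ay": 0, "az": 0}, {"jaw": 0.085, "dx": -0.0415, "dy": -0.0318, "dz": 0, "ax": 0, "ay": 0, "az": 0}, {"jaw": 0.085, "dx": -0.0415, "dy": -0.0318, "dz": 0, "ax": 0, "ay": 0, "az": 0.014}, {"jaw": 0.085, "dx": -0.0415, "dy": -0.0318, "dz": 0, "ax": 0, "ay": 0, "az": 0}])

```text
time_s: 1.6
tool_pos: [0.5163, -0.0462, 0.231]
tcp_rot: [[-0.929, 0.371, -0.0], [0.371, 0.929, 0.0], [0.0, 0.0, -1.0]]
force: [0.7, 0.8, -0.3]
opening: 0.0847
gripper_force: 0.0
```

Call:
arm_command(steps=[{"jaw": 0.085, "dx": 0, "dy": 0.002, "dz": 0.05}, {"jaw": 0.085, "dx": 0, "dy": 0, "dz": 0.05}, {"jaw": 0.085, "dx": 0, "dy": 0, "dz": 0.05}, {"jaw": 0.085, "dx": 0, "dy": 0, "dz": 0.03}, {"jaw": 0.085, "dx": 0, "dy": 0, "dz": 0.02}, {"jaw": 0.085, "dx": 0, "dy": 0, "dz": 0.013}, {"jaw": 0.085, "dx": 0, "dy": 0, "dz": 0}])

```text
validation failed for argument at $.st...
```

Run:
```python
from h import *
s=arm.state();print(s["q"].tolist(),s["tool_pos"],s["force"])
im=arm.get_image("scene");c=im["color"][110:270,210:370];cv2.imwrite("pics/s1.png",cv2.resize(c,None,fx=3.6,fy=3.6))
```

```text
[-0.315588306110685, 0.29872248982163596, 1.5175266453395275, 0.00011059537958036953, 1.325808802125643, -1.5062552986739788] [ 0.51631576 -0.04620647  0.23104076] [ 0.70316022  0.7702048  -0.28843821]
```

View pics/s1.png

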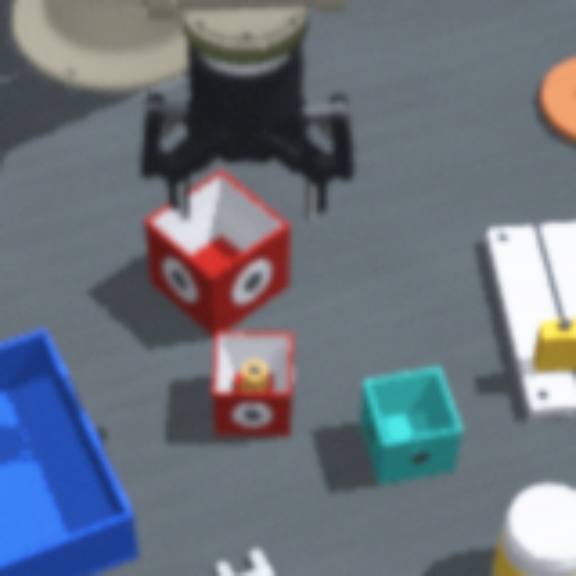

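The picture shows the gripper still high over the shell. Every key is needed in each row. For tipping sideways the finger line should run radially, so I yaw 90° first.

Call:
arm_command(steps=[{"jaw": 0.085, "dx": 0, "dy": 0.002, "dz": 0, "ax": 0, "ay": 0, "az": 0.1745}, {"jaw": 0.085, "dx": 0, "dy": 0, "dz": 0, "ax": 0, "ay": 0, "az": 0.1745}, {"jaw": 0.085, "dx": 0, "dy": 0, "dz": 0, "ax": 0, "ay": 0, "az": 0.1745}, {"jaw": 0.085, "dx": 0, "dy": 0, "dz": 0, "ax": 0, "ay": 0, "az": 0.1745}, {"jaw": 0.085, "dx": 0, "dy": 0, "dz": 0, "ax": 0, "ay": 0, "az": 0.1745}, {"jaw": 0.085, "dx": 0, "dy": 0, "dz": 0.01, "ax": 0, "ay": 0, "az": 0.1745}, {"jaw": 0.085, "dx": 0, "dy": 0, "dz": 0.02, "ax": 0, "ay": 0, "az": 0.1745}, {"jaw": 0.085, "dx": 0, "dy": 0, "dz": 0.02, "ax": 0, "ay": 0, "az": 0.1745}, {"jaw": 0.085, "dx": 0, "dy": 0, "dz": 0.02, "ax": 0, "ay": 0, "az": 0.1745}, {"jaw": 0.085, "dx": 0, "dy": 0, "dz": 0.03, "ax": 0, "ay": 0, "az": 0}, {"jaw": 0.085, "dx": 0, "dy": 0, "dz": 0.0, "ax": 0, "ay": 0, "az": 0}])

```text
time_s: 3.02
tool_pos: [0.5153, -0.0423, 0.1296]
tcp_rot: [[0.37, 0.929, -0.004], [0.929, -0.37, 0.001], [-0.0, -0.005, -1.0]]
force: [0.1, -0.1, 0.1]
opening: 0.085
gripper_force: 0.0
```

Run:
```python
from h import *
s=arm.state();print(s["q"].tolist(),s["tool_pos"],s["force"],np.degrees(np.arctan2(s["tcp_rot"][1,1],s["tcp_rot"][0,1])))
im=arm.get_image("wrist");cv2.imwrite("pics/w1.png",im["color"]);print(np.round(im["pose"],3),im["intrinsics"])
```

```text
[-0.3088289834944248, 0.40215764077804095, 1.6549770919646727, -2.03348999268007e-05, 1.0890544008069614, 0.07046934595766637] [ 0.51530842 -0.04233182  0.12962038] [ 0.12840869 -0.10448178  0.06995208] -21.731696115765125
[[ 0.929  0.355  0.105  0.541]
 [-0.37   0.895  0.251  0.021]
 [-0.005 -0.272  0.962  0.272]
 [ 0.     0.     0.     1.   ]] [[325.1922621    0.         278.67083603]
 [  0.         325.1922621  210.67273979]
 [  0.           0.           1.        ]]
```

View pics/w1.png

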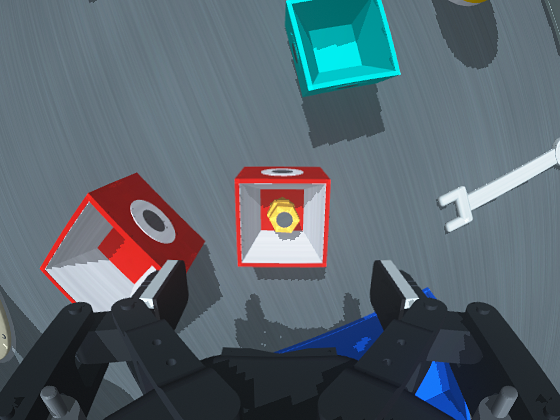

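The wrist view shows the shell at (283,224), square and centred between the fingers. Its mouth ray lands at (0.517, -0.044), which agrees with the top view. Descending and gripping.

Call:
arm_command(steps=[{"jaw": 0.085, "dx": -0.001, "dy": 0.002, "dz": 0.04, "ax": 0, "ay": 0, "az": 0}, {"jaw": 0.085, "dx": 0, "dy": 0, "dz": 0.03, "ax": 0, "ay": 0, "az": 0}, {"jaw": 0.085, "dx": 0, "dy": 0, "dz": 0.025, "ax": 0, "ay": 0, "az": 0}, {"jaw": 0.085, "dx": 0, "dy": 0, "dz": 0.015, "ax": 0, "ay": 0, "az": 0}, {"jaw": 0.085, "dx": 0, "dy": 0, "dz": 0, "ax": 0, "ay": 0, "az": 0}, {"jaw": 0.05, "dx": 0, "dy": 0, "dz": 0, "ax": 0, "ay": 0, "az": 0}, {"jaw": 0.05, "dx": 0, "dy": 0, "dz": 0, "ax": 0, "ay": 0, "az": 0}, {"jaw": 0.05, "dx": 0, "dy": 0, "dz": 0, "ax": 0, "ay": 0, "az": 0}, {"jaw": 0.05, "dx": 0, "dy": 0, "dz": 0, "ax": 0, "ay": 0, "az": 0}, {"jaw": 0.05, "dx": 0, "dy": 0, "dz": 0, "ax": 0, "ay": 0, "az": 0}])

```text
time_s: 4.32
tool_pos: [0.5186, -0.0446, 0.0227]
tcp_rot: [[0.37, 0.929, 0.002], [0.929, -0.37, -0.001], [0.0, 0.002, -1.0]]
force: [-0.5, -0.1, 5.2]
opening: 0.063
gripper_force: 67.2
```

Call:
arm_command(steps=[{"jaw": 0.05, "dx": 0, "dy": 0, "dz": -0.03, "ax": 0, "ay": 0, "az": 0}, {"jaw": 0.05, "dx": 0, "dy": 0, "dz": -0.04, "ax": 0, "ay": 0, "az": 0}, {"jaw": 0.05, "dx": 0, "dy": 0, "dz": -0.04, "ax": 0, "ay": 0, "az": 0}, {"jaw": 0.05, "dx": -0.02, "dy": 0.012, "dz": -0.03, "ax": 0, "ay": 0, "az": 0}, {"jaw": 0.05, "dx": -0.025, "dy": 0.015, "dz": -0.03, "ax": 0, "ay": 0, "az": 0}, {"jaw": 0.05, "dx": -0.03, "dy": 0.02, "dz": -0.03, "ax": 0, "ay": 0, "az": 0}, {"jaw": 0.05, "dx": -0.03, "dy": 0.02, "dz": -0.03, "ax": 0, "ay": 0, "az": 0}, {"jaw": 0.05, "dx": -0.03, "dy": 0.015, "dz": -0.03, "ax": 0, "ay": 0, "az": 0}, {"jaw": 0.05, "dx": -0.025, "dy": 0.015, "dz": -0.02, "ax": 0, "ay": 0, "az": 0}, {"jaw": 0.05, "dx": 0, "dy": 0, "dz": 0, "ax": 0, "ay": 0.1, "az": 0}, {"jaw": 0.05, "dx": 0, "dy": 0, "dz": 0, "ax": 0, "ay": 0.1, "az": 0}, {"jaw": 0.05, "dx": 0, "dy": 0, "dz": 0, "ax": 0, "ay": 0.1, "az": 0}])

```text
time_s: 5.82
tool_pos: [0.5485, -0.2289, 0.3014]
tcp_rot: [[0.354, 0.929, 0.11], [0.887, -0.37, 0.277], [0.298, -0.0, -0.954]]
force: [0.2, 0.1, -5.6]
opening: 0.0633
gripper_force: 68.9
```

Run:
```python
from h import *
s=arm.state();print(s["q"].tolist(),s["tool_pos"],s["tcp_rot"],s["force"])
```

```text
[-0.7174105758068708, 0.455013504576216, 1.1445705643698738, 0.2859253925378712, 1.6424324372831758, -0.3318353450779174] [ 0.54850748 -0.22891103  0.30143908] [[ 3.53533185e-01  9.28897874e-01  1.10286111e-01]
 [ 8.86596588e-01 -3.70335931e-01  2.77124138e-01]
 [ 2.98262932e-01 -1.93289456e-04 -9.54483727e-01]] [ 0.15541656  0.14415611 -5.5778732 ]
```

Call:
arm_command(steps=[{"jaw": 0.05, "dx": 0, "dy": 0, "dz": 0, "ax": 0, "ay": 0.15, "az": 0}, {"jaw": 0.05, "dx": 0, "dy": 0, "dz": 0, "ax": 0, "ay": 0.15, "az": 0}, {"jaw": 0.05, "dx": 0, "dy": 0, "dz": 0, "ax": 0, "ay": 0.15, "az": 0}, {"jaw": 0.05, "dx": 0, "dy": 0, "dz": 0, "ax": 0, "ay": 0.15, "az": 0}, {"jaw": 0.05, "dx": 0, "dy": 0, "dz": 0, "ax": 0, "ay": 0.15, "az": 0}, {"jaw": 0.05, "dx": 0, "dy": 0, "dz": 0, "ax": 0, "ay": 0.15, "az": 0}, {"jaw": 0.05, "dx": 0, "dy": 0, "dz": 0, "ax": 0, "ay": 0.15, "az": 0}])

```text
time_s: 6.7
tool_pos: [0.5485, -0.2294, 0.3012]
tcp_rot: [[0.08, 0.929, 0.362], [0.201, -0.371, 0.907], [0.976, 0.0, -0.216]]
force: [0.4, 0.1, -5.5]
opening: 0.0631
gripper_force: 69.4
```

Run:
```python
from h import *
s=arm.state();print(s["q"].tolist(),s["tool_pos"],s["tcp_rot"],s["force"])
im=arm.get_image("scene");c=im["color"];cv2.imwrite("pics/s2.png",c)
```

```text
[-0.9710021792502539, 0.6975669320612393, 1.2465097504002616, 1.1130122915941902, 2.012669350029286, -0.5444293478325384] [ 0.54854425 -0.22938265  0.30124618] [[ 8.01013038e-02  9.28599082e-01  3.62336206e-01]
 [ 2.00656957e-01 -3.71084544e-01  9.06660381e-01]
 [ 9.76381363e-01  8.06018681e-05 -2.16054222e-01]] [ 0.38725658  0.08368859 -5.50537015]
```

View pics/s2.png

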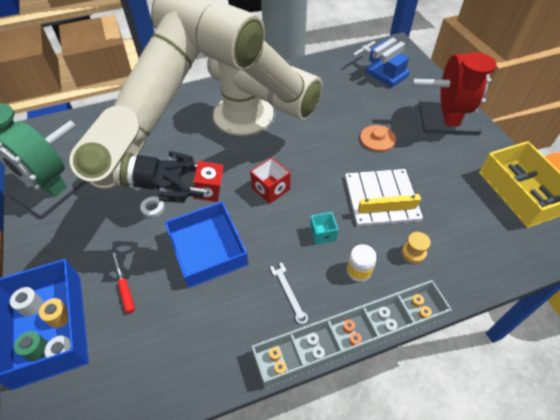

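The shell is held at (208,182), tipped 78° with its mouth facing the gripper over the bin. Lowering a little and tipping on.

Call:
arm_command(steps=[{"jaw": 0.05, "dx": -0.02, "dy": 0, "dz": 0, "ax": 0, "ay": 0, "az": 0}, {"jaw": 0.05, "dx": -0.02, "dy": 0, "dz": 0, "ax": 0, "ay": 0.1, "az": 0}, {"jaw": 0.05, "dx": -0.01, "dy": 0, "dz": 0, "ax": 0, "ay": 0.1, "az": 0}, {"jaw": 0.05, "dx": 0, "dy": 0, "dz": 0, "ax": 0, "ay": 0.1, "az": 0}, {"jaw": 0.05, "dx": 0, "dy": 0, "dz": 0, "ax": 0, "ay": 0.1, "az": 0}, {"jaw": 0.05, "dx": 0, "dy": 0, "dz": 0, "ax": 0, "ay": 0.1, "az": 0}, {"jaw": 0.05, "dx": 0, "dy": 0, "dz": 0, "ax": 0, "ay": 0.1, "az": 0}, {"jaw": 0.05, "dx": 0, "dy": 0, "dz": 0, "ax": 0, "ay": 0, "az": 0}, {"jaw": 0.05, "dx": 0, "dy": 0, "dz": 0, "ax": 0, "ay": 0, "az": 0}, {"jaw": 0.05, "dx": 0, "dy": 0, "dz": 0, "ax": 0, "ay": 0, "az": 0}, {"jaw": 0.05, "dx": 0, "dy": 0, "dz": 0, "ax": 0, "ay": 0, "az": 0}, {"jaw": 0.05, "dx": 0, "dy": 0, "dz": 0, "ax": 0, "ay": 0, "az": 0}])

```text
time_s: 8.25
tool_pos: [0.5451, -0.2383, 0.2525]
tcp_rot: [[-0.137, 0.929, 0.344], [-0.343, -0.371, 0.863], [0.929, 0.0, 0.37]]
force: [-1.0, 0.5, -3.8]
opening: 0.0633
gripper_force: 69.7
```

Run:
```python
from h import *
s=arm.state();print(s["q"].tolist(),s["tcp_rot"][2,2],s["force"])
a=arm.get_image("wrist")["color"];b=arm.get_image("scene")["color"][120:300,90:290]
cv2.imwrite("pics/s3.png",np.hstack([cv2.resize(b,(466,420)),a[:,230:]]))
```

```text
[-0.9675190756465756, 0.9726818888337293, 1.3139226601744396, 1.4941054517936223, 2.254219977387164, -0.6275789776134266] 0.3695479638745028 [-0.99827271  0.47147683 -3.845908  ]
```

View pics/s3.png

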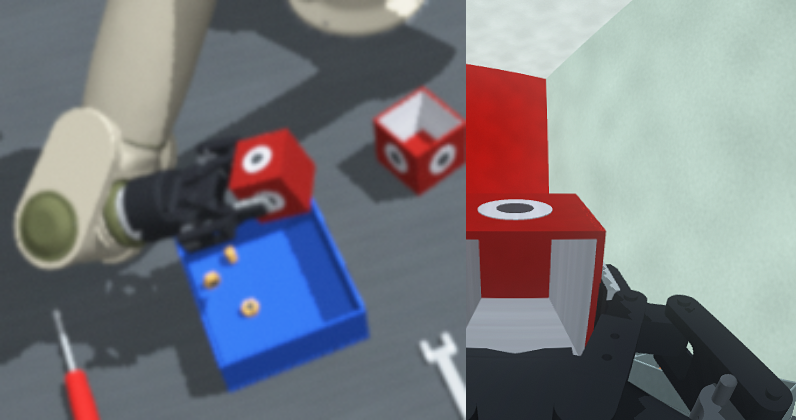

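All three nuts lie in the bin, at (230,255), (211,280) and (250,308) in the left half, and the shell is empty. Tilting back.

Call:
arm_command(steps=[{"jaw": 0.05, "dx": 0.03, "dy": 0, "dz": 0, "ax": 0, "ay": -0.1, "az": 0}, {"jaw": 0.05, "dx": 0.03, "dy": 0, "dz": 0, "ax": 0, "ay": -0.18, "az": 0}, {"jaw": 0.05, "dx": 0, "dy": 0, "dz": 0, "ax": 0, "ay": -0.18, "az": 0}, {"jaw": 0.05, "dx": 0, "dy": 0, "dz": 0, "ax": 0, "ay": -0.18, "az": 0}, {"jaw": 0.05, "dx": 0, "dy": 0, "dz": 0, "ax": 0, "ay": -0.18, "az": 0}, {"jaw": 0.05, "dx": 0, "dy": 0, "dz": 0, "ax": 0, "ay": -0.18, "az": 0}, {"jaw": 0.05, "dx": 0, "dy": 0, "dz": 0, "ax": 0, "ay": -0.18, "az": 0}, {"jaw": 0.05, "dx": 0, "dy": 0, "dz": 0, "ax": 0, "ay": -0.18, "az": 0}, {"jaw": 0.05, "dx": 0, "dy": 0, "dz": 0, "ax": 0, "ay": -0.18, "az": 0}, {"jaw": 0.05, "dx": 0, "dy": 0, "dz": 0, "ax": 0, "ay": -0.18, "az": 0}, {"jaw": 0.05, "dx": 0, "dy": 0, "dz": 0, "ax": 0, "ay": -0.18, "az": 0}, {"jaw": 0.05, "dx": 0, "dy": 0, "dz": 0, "ax": 0, "ay": -0.05, "az": 0}])

```text
time_s: 9.85
tool_pos: [0.5383, -0.2543, 0.3096]
tcp_rot: [[0.368, 0.93, -0.001], [0.93, -0.368, -0.002], [-0.002, 0.0, -1.0]]
force: [-0.3, -0.2, -4.5]
opening: 0.0631
gripper_force: 69.1
```

Call:
arm_command(steps=[{"jaw": 0.05, "dx": 0.03, "dy": -0.013, "dz": 0, "ax": 0, "ay": 0, "az": 0}, {"jaw": 0.05, "dx": 0.045, "dy": -0.02, "dz": 0, "ax": 0, "ay": 0, "az": 0}, {"jaw": 0.05, "dx": 0.05, "dy": -0.022, "dz": 0, "ax": 0, "ay": 0, "az": 0}, {"jaw": 0.05, "dx": 0.05, "dy": -0.022, "dz": 0, "ax": 0, "ay": 0, "az": 0}, {"jaw": 0.05, "dx": 0.05, "dy": -0.022, "dz": 0, "ax": 0, "ay": 0, "az": 0}, {"jaw": 0.05, "dx": 0.05, "dy": -0.022, "dz": 0, "ax": 0, "ay": 0, "az": 0}, {"jaw": 0.05, "dx": 0.05, "dy": -0.022, "dz": 0, "ax": 0, "ay": 0, "az": 0}, {"jaw": 0.05, "dx": 0.05, "dy": -0.022, "dz": 0.02, "ax": 0, "ay": 0, "az": 0}, {"jaw": 0.05, "dx": 0.05, "dy": -0.022, "dz": 0.03, "ax": 0, "ay": 0, "az": 0}, {"jaw": 0.05, "dx": 0.045, "dy": -0.02, "dz": 0.03, "ax": 0, "ay": 0, "az": 0}, {"jaw": 0.05, "dx": 0.035, "dy": -0.013, "dz": 0.03, "ax": 0, "ay": 0, "az": -0.115}, {"jaw": 0.05, "dx": 0, "dy": 0, "dz": 0.03, "ax": 0, "ay": 0, "az": 0}])

```text
time_s: 11.35
tool_pos: [0.5194, 0.2968, 0.1675]
tcp_rot: [[0.257, 0.966, -0.002], [0.966, -0.257, 0.001], [0.0, -0.002, -1.0]]
force: [0.3, -0.9, -3.8]
opening: 0.063
gripper_force: 69.1
```

Run:
```python
from h import *
s=arm.state();R=s["tcp_rot"];print(s["tool_pos"],s["force"],np.degrees(np.arctan2(R[1,1],R[0,1])))
# re-measure fence from wrist camera: yellow top edge -> rays to z=0.068
im=arm.get_image("wrist");c=im["color"];cv2.imwrite("pics/w2.png",c)
K=im["intrinsics"];T=im["pose"]
def cast(uv,z):
    d=(np.asarray(uv,float)-[K[0,2],K[1,2]])/K[0,0];r=np.linalg.norm(d,axis=-1,keepdims=True)
    ray=np.hstack([d/np.maximum(r,1e-9)*np.sin(r)*[1,-1],-np.cos(r)])@T[:3,:3].T
    return T[:3,3]+ray*((z-T[2,3])/ray[:,2:])
hsv=cv2.cvtColor(c,cv2.COLOR_BGR2HSV)
m=cv2.inRange(hsv,(20,150,120),(35,255,255))
n,l,st,ce=cv2.connectedComponentsWithStats(m);print(st[1:][st[1:,4]>200])
k=1+np.argmax(st[1:,4]);v,u=np.nonzero(l==k)
p=cast(np.c_[u,v],.068);r=cv2.minAreaRect((p[:,:2]*1000).astype(np.float32));print(r,np.round(cv2.boxPoints(r)).tolist())
```

```text
[0.51942446 0.29679347 0.16750967] [ 0.34318233 -0.93177171 -3.81769409] -14.91496463471272
[[ 356   97   43  176 4945]
 [ 474  129   77   70 3287]
 [ 480  272   54   40 1037]]
((596.7026977539062, 293.8670654296875), (143.29989624023438, 31.32355308532715), 75.06929779052734) [[563.0, 229.0], [593.0, 221.0], [630.0, 359.0], [600.0, 367.0]]
```

View pics/w2.png

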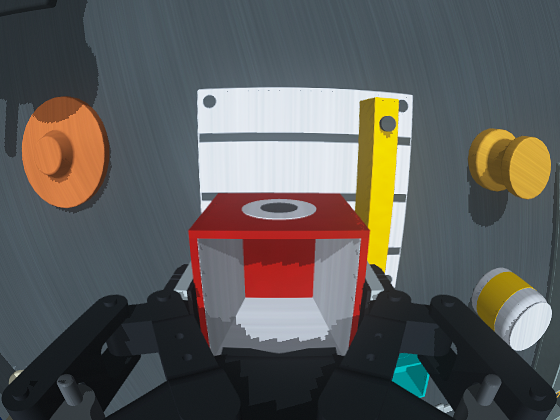

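The wrist view shows the shell held square (mouth at (280,290)) and parallel to the fence (375,190). A fence fit of 75.1° agrees with before. Lowering.

Call:
arm_command(steps=[{"jaw": 0.05, "dx": 0, "dy": 0, "dz": 0.04, "ax": 0, "ay": 0, "az": 0}, {"jaw": 0.05, "dx": 0, "dy": 0, "dz": 0.04, "ax": 0, "ay": 0, "az": 0}, {"jaw": 0.05, "dx": 0, "dy": 0, "dz": 0.025, "ax": 0, "ay": 0, "az": 0}, {"jaw": 0.05, "dx": 0, "dy": 0, "dz": 0.012, "ax": 0, "ay": 0, "az": 0}, {"jaw": 0.05, "dx": 0, "dy": 0, "dz": 0.003, "ax": 0, "ay": 0, "az": 0}, {"jaw": 0.05, "dx": 0, "dy": 0, "dz": 0, "ax": 0, "ay": 0, "az": 0}, {"jaw": 0.05, "dx": 0, "dy": 0, "dz": 0, "ax": 0, "ay": 0, "az": 0}])

```text
time_s: 12.28
tool_pos: [0.5211, 0.2945, 0.0501]
tcp_rot: [[0.261, 0.965, 0.001], [0.965, -0.261, 0.001], [0.001, 0.001, -1.0]]
force: [-0.4, -0.5, -4.6]
opening: 0.0634
gripper_force: 69.0
```

Call:
arm_command(steps=[{"jaw": 0.05, "dx": 0, "dy": 0, "dz": 0.003, "ax": 0, "ay": 0, "az": 0}, {"jaw": 0.05, "dx": 0, "dy": 0, "dz": 0.002, "ax": 0, "ay": 0, "az": 0}, {"jaw": 0.05, "dx": 0, "dy": 0, "dz": 0.002, "ax": 0, "ay": 0, "az": 0}, {"jaw": 0.05, "dx": 0, "dy": 0, "dz": 0, "ax": 0, "ay": 0, "az": 0}])

```text
time_s: 12.78
tool_pos: [0.5206, 0.2943, 0.0418]
tcp_rot: [[0.261, 0.965, -0.0], [0.965, -0.261, -0.0], [-0.0, -0.0, -1.0]]
force: [0.1, 0.5, -4.2]
opening: 0.0632
gripper_force: 69.0
```

Call:
arm_command(steps=[{"jaw": 0.05, "dx": 0, "dy": 0, "dz": 0.001, "ax": 0, "ay": 0, "az": 0}, {"jaw": 0.05, "dx": 0, "dy": 0, "dz": 0, "ax": 0, "ay": 0, "az": 0}])

```text
time_s: 13.02
tool_pos: [0.5206, 0.2944, 0.041]
tcp_rot: [[0.261, 0.965, -0.0], [0.965, -0.261, -0.0], [-0.0, -0.0, -1.0]]
force: [0.5, 0.0, -3.5]
opening: 0.0632
gripper_force: 69.0
```

Call:
arm_command(steps=[{"jaw": 0.05, "dx": 0, "dy": 0, "dz": 0.001, "ax": 0, "ay": 0, "az": 0}, {"jaw": 0.05, "dx": 0, "dy": 0, "dz": 0, "ax": 0, "ay": 0, "az": 0}])

```text
time_s: 13.28
tool_pos: [0.5209, 0.2945, 0.0407]
tcp_rot: [[0.261, 0.965, 0.001], [0.965, -0.261, 0.0], [0.001, 0.001, -1.0]]
force: [-2.0, -1.3, 4.0]
opening: 0.0635
gripper_force: 69.7
```

It is seated on the bed. Releasing and rising straight up.

Call:
arm_command(steps=[{"jaw": 0.085, "dx": 0, "dy": 0, "dz": 0, "ax": 0, "ay": 0, "az": 0}, {"jaw": 0.085, "dx": 0, "dy": 0, "dz": 0, "ax": 0, "ay": 0, "az": 0}, {"jaw": 0.085, "dx": 0, "dy": 0, "dz": 0, "ax": 0, "ay": 0, "az": 0}, {"jaw": 0.085, "dx": 0, "dy": 0, "dz": 0, "ax": 0, "ay": 0, "az": 0}, {"jaw": 0.085, "dx": 0, "dy": 0, "dz": 0, "ax": 0, "ay": 0, "az": 0}, {"jaw": 0.085, "dx": 0, "dy": 0, "dz": -0.02, "ax": 0, "ay": 0, "az": 0}, {"jaw": 0.085, "dx": 0, "dy": 0, "dz": -0.03, "ax": 0, "ay": 0, "az": 0}, {"jaw": 0.085, "dx": 0, "dy": 0, "dz": -0.04, "ax": 0, "ay": 0, "az": 0}, {"jaw": 0, "dx": 0, "dy": 0, "dz": 0, "ax": 0, "ay": 0, "az": 0}, {"jaw": 0, "dx": 0, "dy": 0, "dz": 0, "ax": 0, "ay": 0, "az": 0}, {"jaw": 0, "dx": 0, "dy": 0, "dz": 0, "ax": 0, "ay": 0, "az": 0}, {"jaw": 0, "dx": 0, "dy": 0, "dz": 0, "ax": 0, "ay": 0, "az": 0}])

```text
time_s: 14.78
tool_pos: [0.5204, 0.2942, 0.1292]
tcp_rot: [[0.261, 0.965, -0.001], [0.965, -0.261, -0.0], [-0.001, -0.001, -1.0]]
force: [0.3, -0.5, -0.2]
opening: 0.0116
gripper_force: 0.0
```

Run:
```python
from h import *
s=arm.state();R=s["tcp_rot"];print(s["tool_pos"],s["force"],s["opening"])
c=arm.get_image("wrist")["color"];cv2.imwrite("pics/w3.png",c)
```

```text
[0.52038373 0.294228   0.12920877] [ 0.29285367 -0.46128409 -0.15834763] 0.011566744834191026
```

View pics/w3.png

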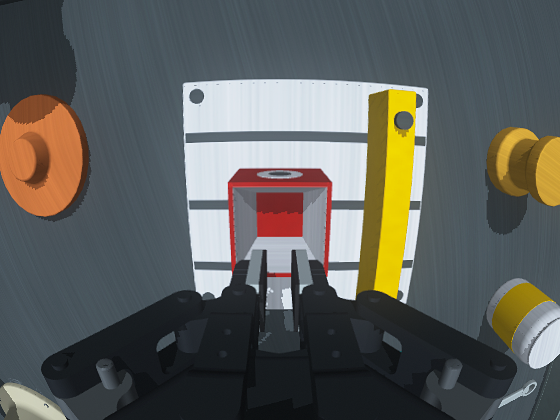

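The shell stands alone and square at (280,225), clear of the fence (388,195), with the closing fingers over its mouth. Next I put the closed fingertips into the funnel.

Call:
arm_command(steps=[{"jaw": 0, "dx": 0, "dy": 0, "dz": 0, "ax": 0, "ay": 0, "az": 0}, {"jaw": 0, "dx": 0, "dy": 0, "dz": 0.02, "ax": 0, "ay": 0, "az": 0}, {"jaw": 0, "dx": 0, "dy": 0, "dz": 0.03, "ax": 0, "ay": 0, "az": 0}, {"jaw": 0, "dx": 0, "dy": 0, "dz": 0.02, "ax": 0, "ay": 0, "az": 0}, {"jaw": 0, "dx": 0, "dy": 0, "dz": 0.005, "ax": 0, "ay": 0, "az": 0}, {"jaw": 0, "dx": 0, "dy": 0, "dz": 0.004, "ax": 0, "ay": 0, "az": 0}, {"jaw": 0, "dx": 0, "dy": 0, "dz": 0, "ax": 0, "ay": 0, "az": 0}, {"jaw": 0, "dx": 0, "dy": 0, "dz": 0, "ax": 0, "ay": 0, "az": 0}])

```text
time_s: 15.82
tool_pos: [0.521, 0.2945, 0.0517]
tcp_rot: [[0.261, 0.965, 0.001], [0.965, -0.261, 0.0], [0.001, 0.001, -1.0]]
force: [-0.6, -0.1, -0.2]
opening: -0.0001
gripper_force: 0.0
```

Call:
arm_command(steps=[{"jaw": 0, "dx": 0, "dy": 0, "dz": 0.004, "ax": 0, "ay": 0, "az": 0}, {"jaw": 0, "dx": 0, "dy": 0.002, "dz": 0.003, "ax": 0, "ay": 0, "az": 0}, {"jaw": 0, "dx": 0, "dy": 0.003, "dz": 0, "ax": 0, "ay": 0, "az": 0}, {"jaw": 0, "dx": 0, "dy": 0.003, "dz": 0, "ax": 0, "ay": 0, "az": 0}, {"jaw": 0, "dx": 0, "dy": 0.003, "dz": 0, "ax": 0, "ay": 0, "az": 0}, {"jaw": 0, "dx": 0, "dy": 0.003, "dz": 0, "ax": 0, "ay": 0, "az": 0}])

```text
time_s: 16.58
tool_pos: [0.5342, 0.2907, 0.044]
tcp_rot: [[0.261, 0.965, -0.0], [0.965, -0.261, -0.0], [-0.0, -0.0, -1.0]]
force: [-1.1, 0.7, 0.4]
opening: -0.0002
gripper_force: 0.8
```

Call:
arm_command(steps=[{"jaw": 0, "dx": 0, "dy": 0.003, "dz": 0, "ax": 0, "ay": 0, "az": 0}, {"jaw": 0, "dx": 0, "dy": 0.003, "dz": 0, "ax": 0, "ay": 0, "az": 0}, {"jaw": 0, "dx": 0, "dy": 0.003, "dz": 0, "ax": 0, "ay": 0, "az": 0}, {"jaw": 0, "dx": 0, "dy": 0.003, "dz": 0, "ax": 0, "ay": 0, "az": 0}, {"jaw": 0, "dx": 0, "dy": 0.003, "dz": 0, "ax": 0, "ay": 0, "az": 0}, {"jaw": 0, "dx": 0, "dy": 0.003, "dz": 0, "ax": 0, "ay": 0, "az": 0}])

```text
time_s: 17.32
tool_pos: [0.5517, 0.2859, 0.044]
tcp_rot: [[0.261, 0.965, -0.0], [0.965, -0.261, -0.0], [-0.0, -0.0, -1.0]]
force: [-1.0, 0.4, 0.6]
opening: -0.0
gripper_force: 0.8
```

Run:
```python
from h import *
c=arm.get_image("wrist")["color"];cv2.imwrite("pics/w4.png",c)
```

```text
(no output)
```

View pics/w4.png

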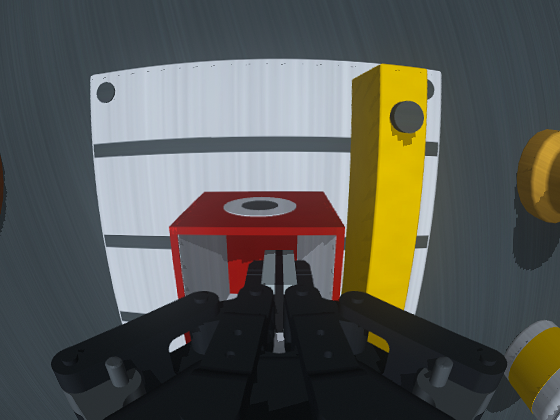

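The shell at (257,275) slides along upright and parallel, about 1 cm short of the fence face (350,200). Continuing slowly.

Call:
arm_command(steps=[{"jaw": 0, "dx": 0, "dy": 0.002, "dz": 0, "ax": 0, "ay": 0, "az": 0}, {"jaw": 0, "dx": 0, "dy": 0.002, "dz": 0, "ax": 0, "ay": 0, "az": 0}, {"jaw": 0, "dx": 0, "dy": 0.001, "dz": 0, "ax": 0, "ay": 0, "az": 0}, {"jaw": 0, "dx": 0, "dy": 0.001, "dz": 0, "ax": 0, "ay": 0, "az": 0}, {"jaw": 0, "dx": 0, "dy": 0, "dz": 0, "ax": 0, "ay": 0, "az": 0}])

```text
time_s: 18.0
tool_pos: [0.5574, 0.2844, 0.044]
tcp_rot: [[0.262, 0.965, 0.0], [0.965, -0.262, -0.0], [0.0, 0.0, -1.0]]
force: [-1.0, -0.1, -0.1]
opening: -0.0001
gripper_force: 0.4
```

Call:
arm_command(steps=[{"jaw": 0, "dx": 0, "dy": 0.001, "dz": 0, "ax": 0, "ay": 0, "az": 0}, {"jaw": 0, "dx": 0, "dy": 0.001, "dz": 0, "ax": 0, "ay": 0, "az": 0}, {"jaw": 0, "dx": 0, "dy": 0, "dz": 0, "ax": 0, "ay": 0, "az": 0}])

```text
time_s: 18.38
tool_pos: [0.5594, 0.2839, 0.044]
tcp_rot: [[0.261, 0.965, 0.0], [0.965, -0.261, 0.0], [0.0, 0.0, -1.0]]
force: [-0.7, 0.4, 0.5]
opening: 0.0004
gripper_force: 0.5
```

Call:
arm_command(steps=[{"jaw": 0, "dx": 0, "dy": 0.001, "dz": 0, "ax": 0, "ay": 0, "az": 0}, {"jaw": 0, "dx": 0, "dy": 0.001, "dz": 0, "ax": 0, "ay": 0, "az": 0}, {"jaw": 0, "dx": 0, "dy": 0, "dz": 0, "ax": 0, "ay": 0, "az": 0}])

```text
time_s: 18.75
tool_pos: [0.5613, 0.2833, 0.044]
tcp_rot: [[0.262, 0.965, 0.0], [0.965, -0.262, -0.0], [0.0, 0.0, -1.0]]
force: [-1.3, -0.2, 1.0]
opening: -0.0003
gripper_force: 0.5
```

Call:
arm_command(steps=[{"jaw": 0, "dx": 0, "dy": 0.001, "dz": 0, "ax": 0, "ay": 0, "az": 0}, {"jaw": 0, "dx": 0, "dy": 0.001, "dz": 0, "ax": 0, "ay": 0, "az": 0}, {"jaw": 0, "dx": 0, "dy": 0, "dz": 0, "ax": 0, "ay": 0, "az": 0}])

```text
time_s: 19.12
tool_pos: [0.5633, 0.2828, 0.044]
tcp_rot: [[0.262, 0.965, 0.0], [0.965, -0.262, 0.0], [0.0, 0.0, -1.0]]
force: [-1.3, -0.1, 1.3]
opening: 0.0001
gripper_force: 0.5
```

Call:
arm_command(steps=[{"jaw": 0, "dx": 0, "dy": 0.001, "dz": 0, "ax": 0, "ay": 0, "az": 0}, {"jaw": 0, "dx": 0, "dy": 0, "dz": 0, "ax": 0, "ay": 0, "az": 0}])

```text
time_s: 19.38
tool_pos: [0.5642, 0.2826, 0.0441]
tcp_rot: [[0.261, 0.965, 0.0], [0.965, -0.261, 0.0], [0.0, 0.0, -1.0]]
force: [-0.6, -0.4, 0.5]
opening: -0.0002
gripper_force: 0.6
```

Call:
arm_command(steps=[{"jaw": 0, "dx": 0, "dy": 0.001, "dz": 0, "ax": 0, "ay": 0, "az": 0}, {"jaw": 0, "dx": 0, "dy": 0.001, "dz": 0, "ax": 0, "ay": 0, "az": 0}, {"jaw": 0, "dx": 0, "dy": 0, "dz": 0, "ax": 0, "ay": 0, "az": 0}])

```text
time_s: 19.75
tool_pos: [0.5651, 0.2823, 0.044]
tcp_rot: [[0.261, 0.965, -0.002], [0.965, -0.261, -0.0], [-0.001, -0.002, -1.0]]
force: [-6.9, 0.9, 3.9]
opening: 0.0001
gripper_force: 3.8
```

Call:
arm_command(steps=[{"jaw": 0, "dx": 0, "dy": 0.001, "dz": 0, "ax": 0, "ay": 0, "az": 0}, {"jaw": 0, "dx": 0, "dy": 0, "dz": 0, "ax": 0, "ay": 0, "az": 0}])

```text
time_s: 20.0
tool_pos: [0.5652, 0.2823, 0.044]
tcp_rot: [[0.261, 0.965, -0.004], [0.965, -0.261, -0.0], [-0.001, -0.004, -1.0]]
force: [-11.4, 2.5, 6.2]
opening: -0.0001
gripper_force: 6.3
```

Contact with the fence at about 5 N/mm. Now pressing down in small steps.

Call:
arm_command(steps=[{"jaw": 0, "dx": 0, "dy": 0, "dz": 0.001, "ax": 0, "ay": 0, "az": 0}, {"jaw": 0, "dx": 0, "dy": 0, "dz": 0.001, "ax": 0, "ay": 0, "az": 0}, {"jaw": 0, "dx": 0, "dy": 0, "dz": 0, "ax": 0, "ay": 0, "az": 0}])

```text
time_s: 20.38
tool_pos: [0.5654, 0.2823, 0.0438]
tcp_rot: [[0.261, 0.965, -0.003], [0.965, -0.261, -0.0], [-0.001, -0.003, -1.0]]
force: [-17.3, -0.7, 20.3]
opening: 0.0
gripper_force: 10.8
```

Call:
arm_command(steps=[{"jaw": 0, "dx": 0, "dy": 0, "dz": -0.0003, "ax": 0, "ay": 0, "az": 0}, {"jaw": 0, "dx": 0, "dy": 0, "dz": 0, "ax": 0, "ay": 0, "az": 0}, {"jaw": 0, "dx": 0, "dy": 0, "dz": 0, "ax": 0, "ay": 0, "az": 0}, {"jaw": 0, "dx": 0, "dy": 0, "dz": 0, "ax": 0, "ay": 0, "az": 0}, {"jaw": 0, "dx": 0, "dy": 0, "dz": 0, "ax": 0, "ay": 0, "az": 0}, {"jaw": 0, "dx": 0, "dy": 0, "dz": 0, "ax": 0, "ay": 0, "az": 0}])

```text
time_s: 21.12
tool_pos: [0.5654, 0.2823, 0.0439]
tcp_rot: [[0.261, 0.965, -0.004], [0.965, -0.261, -0.0], [-0.001, -0.003, -1.0]]
force: [-16.1, -0.2, 17.1]
opening: 0.0001
gripper_force: 10.1
```

Run:
```python
from h import *
a=arm.get_image("wrist")["color"][150:,120:460];b=arm.get_image("scene")["color"][120:260,300:460]
cv2.imwrite("pics/e.png",np.hstack([cv2.resize(b,(440,385)),cv2.resize(a,(360,385))]));print(arm.state()["force"])
```

```text
[-16.66383882  -0.44526166  17.86540842]
```

View pics/e.png

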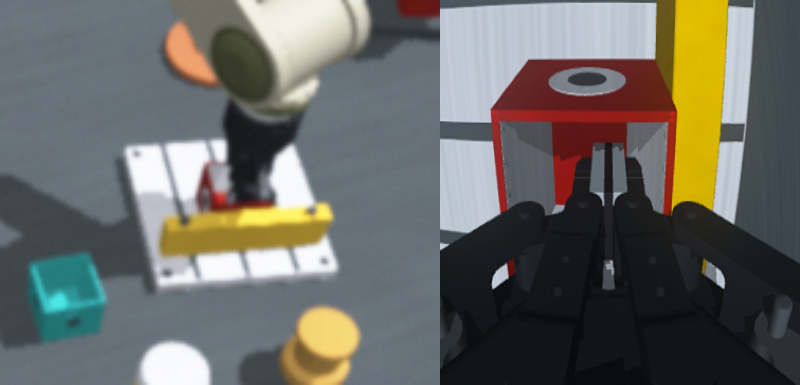

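The shell is upright and flush: its side meets the fence at (672,110) in the right half. Forces are steady at about 16 N on the fence and 18 N down. Handing in.

```bash
python3 -c "
from rig import arm
print(arm.close_job())"
```

```text
the job is handed in; nothing more can be done
None
```

The job is handed in (no verdict was returned): the three nuts are in the blue bin, and the red shell stands upright and flush against the fence, still held pressed with about 16 N on the fence and 18 N of downward push by the wrist sensor.

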